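Load the tube block and draw the reader boom out to the set mark

TASK

Set the orange tube block flat and square in the reader's pocket, without dropping it, and let go. Then push the reader's red lock button fully down and draw the boom out by its blue knob until the red pointer stands at the yellow clip on the scale. A spring pulls the boom back, so finish while still holding it at the mark; leave the rest of the bench as it is.

Things in the scene. Friction and masses are not known exactly. Their poses are not given: they have to be found in the camera images.
- tube_block: loose orange tube block, 84 (x) x 60 (y) x 38 mm (z), about 0.25 kg, with closed white tubes standing 8 mm above its top, 5 mm or more inside its edges. Origin: centre of its underside; z up. Its ends are alike: either way round is right. Take it across the 60 mm width, fingertips about 20 mm above its underside so that they clear the pocket's rim.
- station: the reader, fixed, green base plate 8 mm thick, yaw varies. Origin on the bench surface. In its frame (mm): pocket at (-50, 0); boom runs along y at x = 60 and extends to +y; fixed grey outer tube x 43 to 77, y -317 to -135, z 61 to 89; scale: white ledge with black ticks every 5, x 96 to 112, y -130 to 60, top at z = 68.
- pocket (a point): centre of the pocket's floor, 8 mm above the bench, axes parallel to the reader's. The pocket is 89 mm along x by 65 mm along y (2.5 mm clearance all round for the block), walls 8 mm high, then sloping lead-ins outward to 14 to 15 mm above the floor; rim about 10 mm wide outside the opening. The block's long side goes along x.
- lock_button (a joint): travel of the red lock button in m: 0 up (boom locked stowed), 0.008 fully down (boom free, from about 0.0055 on). It slides straight down at about 3 N and stays where it is left.
- button_top (a point): centre of the top face of the red lock button (24 mm diameter, on the outer tube at (60, -175) mm in the reader's frame, 107 mm above the bench when up; 12 mm proud of its black collar of 36 mm diameter). Moves with the button.
- boom: the sliding boom: inner tube, blue knob, red pointer, grey reader bar (22 mm wide in y, z 65 to 85 mm, reaching 161 mm from the knob to -x, passing over the pocket). Axes as the reader's. Origin: bench level under the knob, in the reader's frame at (60, -110 + extension, 0) mm. Extension 0 stowed, stop at 150 mm. Its spring pulls it back with 3 N stowed, about 5 N at the mark.
- knob_grip (a point): grip point of the blue knob on the boom: square post 24 x 24 mm, sides along x and y, from 87 to 131 mm above the bench; this point is on its axis at 112 mm.
- pointer_tip (a point): end of the red pointer on the boom, 3 mm wide, 46 mm to +x of the knob's axis, 81 mm above the bench; it passes over the scale ledge and the clip.
- mark_clip: yellow clip on the scale ledge, 10 mm wide along y: the set mark. Origin: centre of its width, on the ledge's top (68 mm above the bench); its axes are parallel to the reader's. Fixed during a run; it stands 85 to 135 mm of extension from the stowed pointer.
- blue_rack: bystander: blue tube rack, 100 x 65 x 53 mm. Origin under its centre.
- yellow_rack: bystander: yellow tube rack, 120 x 60 x 58 mm. Origin under its centre.
- orange_bottle: bystander: clear bottle with orange cap, 64 mm diameter, 130 mm high. Origin under its centre.
- blue_bottle: bystander: clear bottle with blue cap, 72 mm diameter, 150 mm high. Origin under its centre.
- amber_jar: bystander: amber jar with black lid, 56 mm diameter, 70 mm high. Origin under its centre.
- red_tray: bystander: low red open tray, 140 x 100 x 35 mm. Origin under its centre.
- pen_cup: bystander: grey plastic cup, 64 mm diameter, 85 mm high. Origin under its centre.

How it is judged:
By the outcome, as a careful person would: the job done as asked, in the order asked, and still so for the second after the job is handed in, while the arm keeps its last pose, push and grip.
It also fails if it takes over 64 s, if anything falls off the work surface, if the arm or the gripper's body presses on something with over 40 N, if the wrist force passes 120 N, or if a joint passes its speed limit or range.

ROBOT

A 6-joint arm with a two-finger parallel gripper is mounted at the origin on the work surface. World frame = base frame: x ahead of the robot, y to its left, z up, the work surface at z = 0. Lengths are in m, angles in degrees, forces in N, time in s.
With the tool pointing down it reaches from about 0.4 to 0.825 m from the base axis. Payload 7 kg.
Tool frame: the origin (TCP) lies on the centre line of the jaws, within the pads' length; the fingertips stand 19 mm ahead of it and the grasp point (between the pads) is the TCP (r.tip_extent is the distance from the TCP to the fingertips, in m); z points along the fingers, y is the line along which they close (so a half turn about z gives the same grasp; the last joint's range is limited). The gripper opens to 88 mm and grips with 3 to 60 N. Pads are 19 mm wide; open, the fingers measure 130 mm over their backs; the gripper's body (78 mm by 193 mm) begins 47 mm behind the grasp point.
Start: joints at [82.512, 20.546, 0.682, 0, -70.136, -16.507], TCP at [0.275, 0.617, 0.22] pointing down, gripper open.
Joint ranges: [-176.03, 176.03], [-82.01, 121.73], [-58.28, 71.71], [-173.87, 95.51], [-174.79, -0.11], [-173.66, 173.66]. Speed limits (degrees/s): [136.94, 136.94, 172.46, 180, 180, 180].

INTERFACE

Orientations are given as [roll, pitch, yaw] about the fixed x, y, z axes, in that order (R = Rz(yaw) Ry(pitch) Rx(roll)).
In Python, from plant import r gives the robot as it stands. The module is installed in compiled form; this text tells all that it offers.
- The arm moves only by the tool jog_arm, never from a script. Its argument "deltas" is a list that holds one entry, the list of rows, each a list of 5 numbers: the opening, from -1 (shut) to 1 (fully open), then the shift along the world's x, y, z in cm, then the turn about the world's z in rad. In form: [[[claw, dx, dy, dz, turn], ...]]. A call has 1 to 8 rows; each row shifts and turns the commanded pose from where the row before left it; what a row does not reach is not made up. A row lasts 1/8 s, in which the tool goes at most 62.5 mm and 10.7 degrees, less where a joint would pass 70% of its speed; a pose out of reach is approached as far as the arm can. A call with a gripper value outside its range is refused whole. The fingers move at their own pace and stop on an object; "force" is the grip in N (left out, the last holds). Time passes only in rows, so rows that do not move let the fingers close. It gives the time, the measured TCP pose, the force, the opening and the grip force at its end, in the units of the state.
- r.get_state(): the state, without advancing time (a new reading comes with each control period).
- r.capture(name): name is "scene" or "top" or "wrist"; returns the picture (400x640x3 uint8, blue, green, red); there is no depth.
- r.camera_info(name): a dict with "fx", "fy", "cx", "cy" (pixels), "view" (4x4, takes a point from world to camera coordinates). Camera axes: x right, y up, looking along -z (the intrinsics and any distortion apply to the point x, -y, -z); pixel columns grow to the right and rows downward; lengths in m; the calibration is good to about 2 mm. A picture is of the moment at which its call begins: read the wrist's pose just before it. camera_info takes no time and is no camera call; for the wrist camera it gives the pose at the moment of the call.
- r.close_job(): hands the job in; it is judged then, once.
The state is a dict: "time_s": time; "joints": joint angles; "qd": joint speeds; "joint_torque": joint torques, N m; "tcp_pos": TCP position; "eef_rot": TCP orientation; "contact_force": force on the tool from outside, world axes, zero at the start; "moment": the same for the moment, N m; "gripper_width": finger opening in m; "gripper_force": force on a finger pad.
Only numpy, scipy, OpenCV 4.12 (cv2) and the standard library are available. Lean on these libraries where they do the work, as an engineer would, in place of code of your own. Each camera call takes 0.05 s, during which the arm holds its last target. There are 200 camera calls.

## Working session

There is one attempt and no reset: what is moved stays moved. The work goes in short steps, Python scripts to look and compute and a tool call to move; the robot and the scene stay as the last step left them, time stands still between calls to the robot, and variables do not carry over. Pictures are saved under pics/ and viewed, at most 10 in all, crops included, and the job is handed in when it is done.

Besides the shell and the picture viewer there is one more tool, called after ">>>" as name(argument=value, ...), one argument or row to a line, values as JSON. jog_arm: Moves the arm, as the interface text tells. Its arguments: {"type":"object","properties":{"deltas":{"type":"array"},"force":{"type":"number"}},"required":["deltas"]}

```bash
mkdir -p pics
cat > h.py <<'E'
import numpy as np, cv2
from plant import r
def ray(cam,u,v,info=None):
    i=info or r.camera_info(cam); V=np.array(i["view"]); 
    d=np.array([(u-i["cx"])/i["fx"],-(v-i["cy"])/i["fy"],-1.0])
    R=V[:3,:3]; return -R.T@V[:3,3], R.T@d
def at(cam,u,v,z,info=None):
    o,d=ray(cam,u,v,info); return o+d*(z-o[2])/d[2]
def px(cam,P,info=None):
    i=info or r.camera_info(cam); V=np.array(i["view"]); c=V[:3,:3]@np.array(P)+V[:3,3]
    return i["cx"]-i["fx"]*c[0]/c[2], i["cy"]+i["fy"]*c[1]/c[2]
E
python3 - <<'E'
from h import *
for n in ("top","scene"):
    im=r.capture(n); cv2.imwrite(f"pics/{n}0.png",im); print(n,r.camera_info(n))
s=r.get_state();print(s)
E
```

```text
top {'fx': 379.6896172504772, 'fy': 379.6896172504772, 'cx': 314.1754572238941, 'cy': 192.74264208835265, 'view': array([[-0.00911442, -0.9996572 ,  0.02454385, -0.06187019],
       [ 0.99437724, -0.00647116,  0.10569781, -0.5317387 ],
       [-0.10550276,  0.02536922,  0.99409535, -1.21511782],
       [ 0.        ,  0.        ,  0.        ,  1.        ]])}
scene {'fx': 404.803802864826, 'fy': 404.803802864826, 'cx': 318.0628562938018, 'cy': 196.6404872807767, 'view': array([[-0.84182904,  0.53957475,  0.01352645,  0.46096578],
       [-0.4388173 , -0.69879187,  0.56491531,  0.14136082],
       [ 0.31426621,  0.46962647,  0.82503802, -1.33181392],
       [ 0.        ,  0.        ,  0.        ,  1.        ]])}
{'time_s': 0.1, 'joints': array([ 8.25141725e+01,  2.05873392e+01,  6.38699219e-01, -1.81053518e-02,
       -7.01345113e+01, -1.65065565e+01]), 'qd': array([-0.01222113, -0.11501612,  0.07090514,  0.09230871,  0.01262713,
       -0.08069887]), 'joint_torque': array([-1.77419068e-03, -5.84165561e+01,  2.93755889e+01,  7.01548666e+00,
        1.02314207e-02, -4.79644996e-05]), 'tcp_pos': array([0.27431072, 0.61626235, 0.21871266]), 'eef_rot': array([ 1.79915439e+02, -7.30802004e-03, -2.39985434e+01]), 'contact_force': array([ 0.24562539, -0.49439024,  0.34628685]), 'moment': array([-0.0356511 , -0.0010943 ,  0.05687463]), 'gripper_force': 0.0, 'gripper_width': 0.08742223835935031}
```

View pics/top0.png

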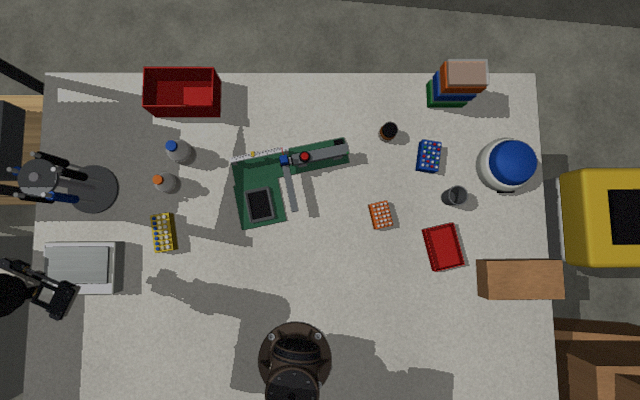

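View pics/scene0.png

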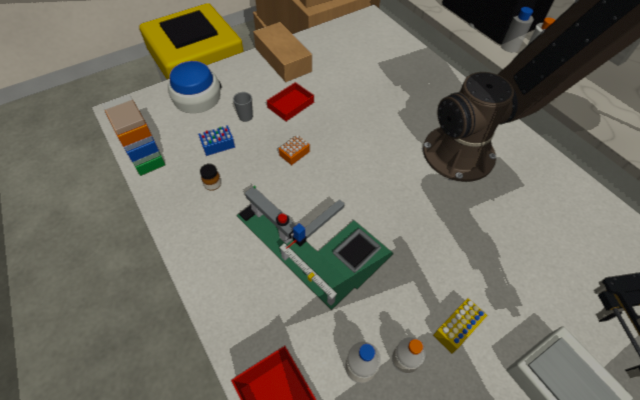

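Run:
```python
from h import *
t=cv2.imread("pics/top0.png"); 
a=cv2.resize(t[125:245,225:405],None,fx=4.4,fy=4.4,interpolation=cv2.INTER_CUBIC); cv2.imwrite("pics/topc.png",a)
s=cv2.imread("pics/scene0.png")
b=cv2.resize(s[125:315,225:405],None,fx=3.15,fy=3.15,interpolation=cv2.INTER_CUBIC); cv2.imwrite("pics/scenec.png",b)
```

```text
(no output)
```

View pics/topc.png

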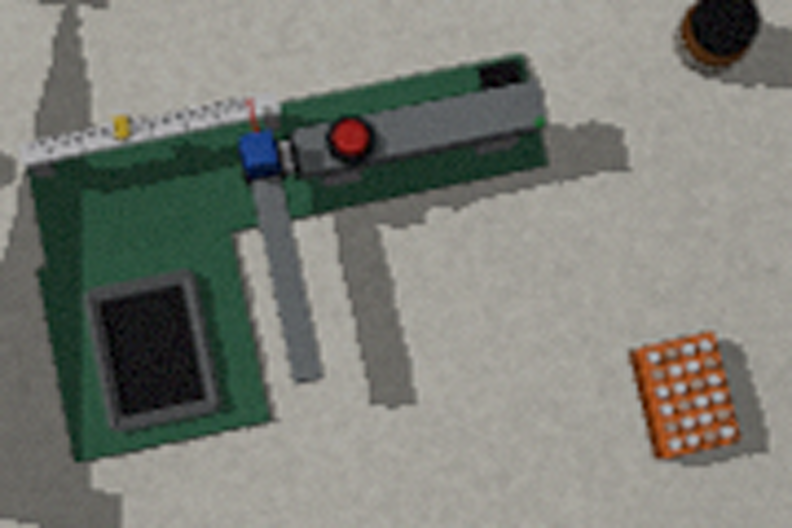

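View pics/scenec.png

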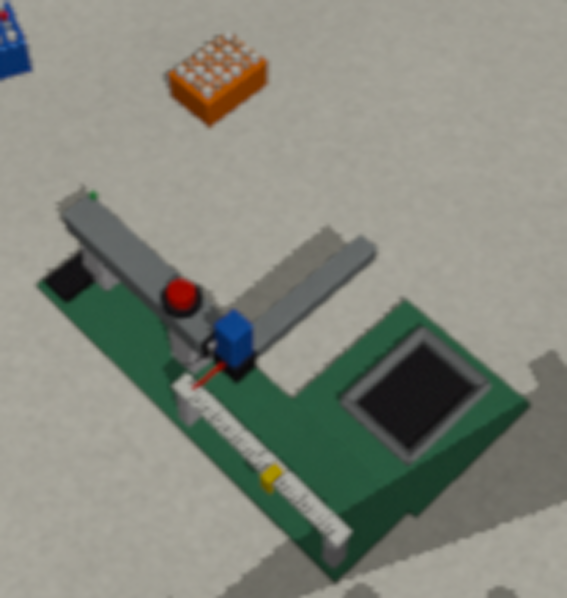

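```bash
cat > fit.py <<'E'
from h import *
from scipy.optimize import least_squares
T=lambda x,y:("top",225+(x+.5)/4.4-.5,125+(y+.5)/4.4-.5)
S=lambda x,y:("scene",225+(x+.5)/3.15-.5,125+(y+.5)/3.15-.5)
def W(p,q): 
    c,s=np.cos(p[2]),np.sin(p[2]); return np.array([p[0]+c*q[0]-s*q[1],p[1]+s*q[0]+c*q[1],q[2]])
def fit(obs,p0):
    I={n:r.camera_info(n) for n in("top","scene")}
    def res(p,full=False):
        e=[np.array(px(o[0],W(p,np.array(q)/1000),I[o[0]]))-o[1:] for o,q in obs]
        return np.array(e) if full else np.ravel(e)
    s=least_squares(res,p0,loss="soft_l1"); return s.x,res(s.x,True)
E
python3 - <<'E'
from fit import *
obs=[(T(350,138),(60,-175,107)),(S(181,293),(60,-175,107)),
(T(251,100),(106,-110,81)),(S(193,388),(106,-110,81)),
(T(152,350),(-50,0,22)),(S(416,393),(-50,0,22)),
(T(310,380),(-101,-110,85)),(S(368,245),(-101,-110,85)),(T(25,156),(104,60,68)),(S(342,537),(104,60,68))]
p,e=fit(obs,[.5,.0,.15]); print("station",p,np.degrees(p[2])); print(e.round(1))
for o,n in((T(122,125),"top"),(S(271,472),"scene")):
    w=at(n,o[1],o[2],.072); c,s=np.cos(p[2]),np.sin(p[2]); d=w[:2]-p[:2]; print("clip st",c*d[0]+s*d[1],-s*d[0]+c*d[1])
print("pocket",W(p,(-.05,0,0)),"button",W(p,(.06,-.175,.107)),"knob",W(p,(.06,-.11,.112)))
b=[(T(714,333),(42,-30,38)),(T(740,438),(-42,-30,38)),(T(632,352),(42,30,0)),(T(656,459),(-42,30,0)),
(S(168,75),(42,-30,38)),(S(226,35),(-42,-30,38)),(S(266,62),(-42,30,38)),(S(210,100),(42,30,38)),(S(210,124),(42,30,0))]
q,e=fit(b,[.5,-.2,.2]); print("block",q,np.degrees(q[2])); print(e.round(1))
E
```

```text
station [0.54480697 0.12361289 0.20158376] 11.549898470684294
[[ 0.6 -0.3]
 [-0.2 -0.6]
 [ 0.   0.2]
 [-0.1  0.8]
 [ 0.2 -0.1]
 [-0.1 -0.3]
 [-0.1  0.3]
 [ 0.5 -1.1]
 [-0.6 -0.4]
 [ 0.2  0.9]]
clip st 0.10959186638256352 -0.014939348599319995
clip st 0.10642549899231094 -0.017308668010517197
pocket [0.49581944 0.11360183 0.        ] button [ 0.63863074 -0.03583021  0.107     ] knob [0.62561635 0.02785359 0.112     ]
block [ 0.45815594 -0.28412761  0.22973578] 13.162890623274116
[[ 0.3 -0.6]
 [ 1.   0.7]
 [-0.7  0.3]
 [ 0.1  0.4]
 [-0.4 -0.1]
 [ 0.2 -1.2]
 [ 0.6 -0. ]
 [-0.6  2.3]
 [-0.1  2.3]]
```

>>> jog_arm(
  deltas=[
    [[1, 2.2, -4.6, 0.4, 0.065], [1, 2.2, -4.6, 0.4, 0.065], [1, 2.2, -4.6, 0.4, 0.065], [1, 2.2, -4.6, 0.4, 0.065], [1, 2.2, -4.6, 0.4, 0.065], [1, 2.2, -4.6, 0.4, 0.065], [1, 2.2, -4.6, 0.4, 0.065], [1, 2.2, -4.6, 0.4, 0.065]],
  ],
)

```text
time_s: 1.1
tcp_pos: [0.4508, 0.247, 0.2516]
eef_rot: [180.0, 0.0, 5.9]
contact_force: [1.3, 0.4, 0.1]
gripper_width: 0.0879
gripper_force: 0.0
```

>>> jog_arm(
  deltas=[
    [[1, 2, -5, 0, 0.065], [1, 2, -5, 0, 0.065], [1, -0.4, -5, 0, 0], [1, -0.5, -5, 0, 0], [1, -0.5, -5, 0, 0], [1, -0.5, -5, 0, 0], [1, -0.5, -5, 0, 0], [1, -0.5, -5, -2, 0]],
  ],
)

```text
time_s: 2.1
tcp_pos: [0.462, -0.153, 0.2326]
eef_rot: [180.0, -0.2, 13.3]
contact_force: [1.4, 0.5, -0.7]
gripper_width: 0.0876
gripper_force: 0.0
```

>>> jog_arm(
  deltas=[
    [[1, -0.1, -4.4, 0, 0], [1, -0.1, -4.4, -1, 0], [1, -0.2, -4.3, -2, 0], [1, 0, 0, 0, 0], [1, 0, 0, 0, 0]],
  ],
)

```text
time_s: 2.72
tcp_pos: [0.4572, -0.2824, 0.2013]
eef_rot: [-180.0, 0.0, 13.2]
contact_force: [0.2, 0.3, 0.4]
gripper_width: 0.0876
gripper_force: 0.0
```

```bash
cat > wr.py <<'E'
from h import *; import json
def shot(name,box=None,f=1):
    i=r.camera_info("wrist"); im=r.capture("wrist"); 
    json.dump({k:np.array(v).tolist() for k,v in i.items()},open(f"pics/{name}.json","w"))
    if box: im=im[box[1]:box[3],box[0]:box[2]]
    cv2.imwrite(f"pics/{name}.png",cv2.resize(im,None,fx=f,fy=f,interpolation=cv2.INTER_CUBIC))
    s=r.get_state(); print(s["time_s"],s["tcp_pos"],s["eef_rot"],s["joints"].round(1))
E
python3 - <<'E'
from wr import *
shot("w1",None,1.25)
print(px("wrist",(.458,-.284,.038)))
E
```

```text
2.775 [ 0.45759554 -0.28200704  0.20176533] [ 1.79997749e+02 -8.26196292e-03  1.32541406e+01] [-10.7   8.3 -18.2  -0.  -63.4 114. ]
(np.float64(327.13419733672896), np.float64(178.93426496537452))
```

View pics/w1.png

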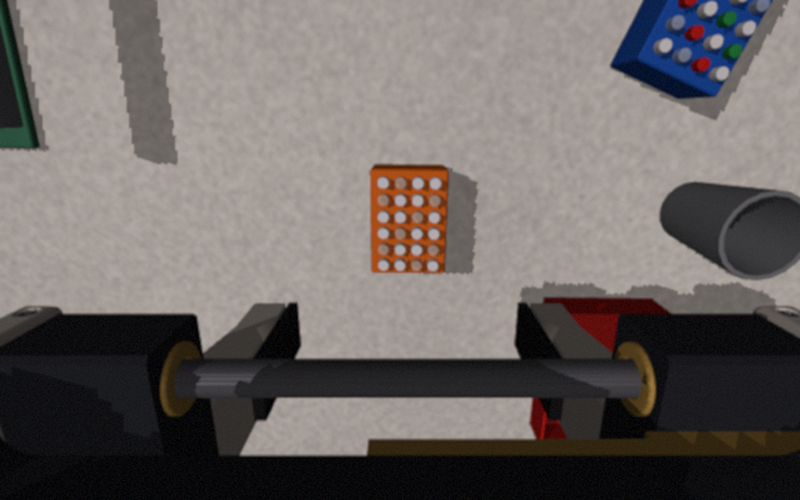

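```bash
cat >> wr.py <<'E'
def info(name):
    d=json.load(open(f"pics/{name}.json")); d["view"]=np.array(d["view"]); return d
E
python3 - <<'E'
from wr import *
i=info("w1"); P=np.array([at("wrist",(u+.5)/1.25-.5,(v+.5)/1.25-.5,.038,i) for u,v in((372,173),(447,172),(446,272),(373,272.))])
print(P, P.mean(0)); 
for a,b in((0,1),(1,2),(3,2),(0,3)): d=P[b]-P[a]; print(np.linalg.norm(d),np.degrees(np.arctan2(d[1],d[0])))
E
```

```text
[[ 0.48954052 -0.24803852  0.038     ]
 [ 0.50322216 -0.30296307  0.038     ]
 [ 0.42542703 -0.32267024  0.038     ]
 [ 0.41190132 -0.26514181  0.038     ]] [ 0.45752276 -0.28470341  0.038     ]
0.05660294707919868 -76.0123589306106
0.08025244849778981 -165.7847910304937
0.05909707728414636 -76.76929261717737
0.07950073475768782 -167.57662464203486
```

>>> jog_arm(
  deltas=[
    [[1, 0.1, -0.2, -4, 0], [1, 0, 0, -4, 0], [1, 0, 0, -4, 0], [1, 0, 0, -3, 0], [1, 0, 0, -1.3, 0], [1, 0, 0, 0, 0], [-0.1, 0, 0, 0, 0], [-0.1, 0, 0, 0, 0]],
  ],
  force=20,
)

```text
time_s: 3.78
tcp_pos: [0.4594, -0.2845, 0.0398]
eef_rot: [179.9, -0.1, 13.3]
contact_force: [0.4, -0.1, -1.3]
gripper_width: 0.0728
gripper_force: 0.0
```

>>> jog_arm(
  deltas=[
    [[0, 0, 0, 0, 0], [0, 0, 0, 0, 0], [0, 0, 0, 0, 0]],
  ],
  force=20,
)

```text
time_s: 4.15
tcp_pos: [0.4587, -0.2846, 0.039]
eef_rot: [180.0, -0.0, 13.3]
contact_force: [-3.5, -1.0, 9.5]
gripper_width: 0.0457
gripper_force: 9.0
```

Run:
```python
from wr import *
shot("w2",None,1.25); s=r.get_state(); print(s["gripper_width"],s["gripper_force"],s["contact_force"])
```

```text
4.2 [ 0.45877995 -0.2845929   0.03924009] [ 1.79968125e+02 -1.73700718e-02  1.32699702e+01] [-11.   18.8 -29.1   0.  -42.  114.2]
0.04504085612838677 3.6061348021030426 [-1.58239039  1.78557025  7.32546929]
```

View pics/w2.png

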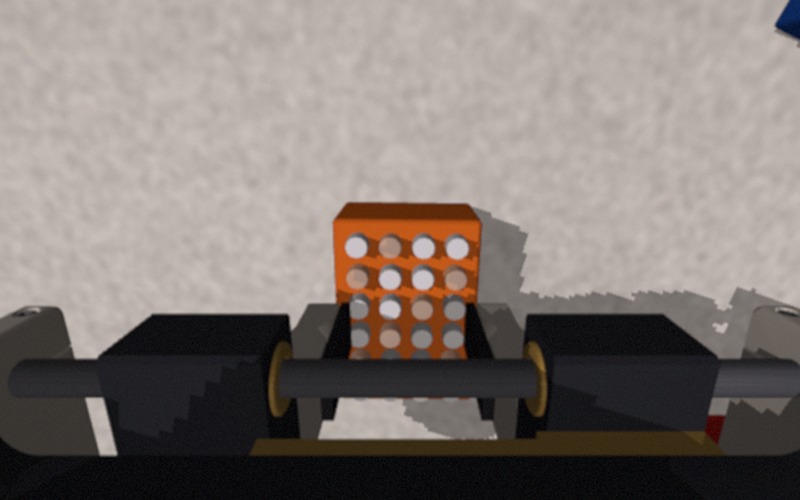

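Run:
```python
from wr import *
i=info("w2"); q=np.radians(13.27); ex=np.array([np.cos(q),np.sin(q),0]); ey=np.array([-np.sin(q),np.cos(q),0])
c=np.array([.4588,-.2846,0]); print(r.tip_extent, -i["view"][:3,:3].T@i["view"][:3,3])
f=lambda x,y,z:(np.array(px("wrist",c+x*ex+y*ey+[0,0,z],i))*1.25).round(0)
for y in(.0225,.03): print(y,[f(.0095,s*y,z) for s in(1,-1) for z in(.02,.04,.06)])
print([f(.042,s*.03,z) for s in(1,-1) for z in(0,.038)])
for v,z in((221,.038),(204,0)):
    print(z,[((at("wrist",u/1.25,v/1.25,z,i)-c)@np.c_[ex,ey]).round(4) for u in((335,479) if z else (347,470))])
```

```text
0.019 [ 0.53635944 -0.26672618  0.20329302]
0.0225 [array([356., 278.]), array([351., 296.]), array([344., 317.]), array([455., 278.]), array([461., 296.]), array([467., 317.])]
0.03 [array([340., 278.]), array([333., 296.]), array([324., 317.]), array([472., 278.]), array([479., 296.]), array([488., 317.])]
[array([343., 200.]), array([329., 217.]), array([469., 200.]), array([482., 217.])]
0.038 [array([0.0405, 0.0279]), array([ 0.0405, -0.0288])]
0 [array([0.0399, 0.0282]), array([ 0.0399, -0.0307])]
```

>>> jog_arm(
  deltas=[
    [[0, 0, 0, 0.5, 0], [0, 0, 0, 0.3, 0], [0, 0, 0, 0, 0], [0, 0, 0, 0, 0]],
  ],
)

```text
time_s: 4.7
tcp_pos: [0.4584, -0.2843, 0.0465]
eef_rot: [-180.0, 0.0, 13.2]
contact_force: [0.4, 0.4, 0.8]
gripper_width: 0.044
gripper_force: 0.0
```

Run:
```python
from wr import *
s=r.get_state(); print(s["gripper_width"],s["gripper_force"],s["contact_force"],s["tcp_pos"])
im=r.capture("scene"); u,v=px("scene",s["tcp_pos"]); print(u,v); u,v=int(u),int(v)
cv2.imwrite("pics/s3.png",cv2.resize(im[v-40:v+35,u-45:u+45],None,fx=7,fy=7,interpolation=cv2.INTER_CUBIC))
```

```text
0.044011110887678756 0.0 [0.41561288 0.43710026 0.81520317] [ 0.45842574 -0.28432929  0.04646908]
293.53403678514024 144.5359596944296
```

View pics/s3.png

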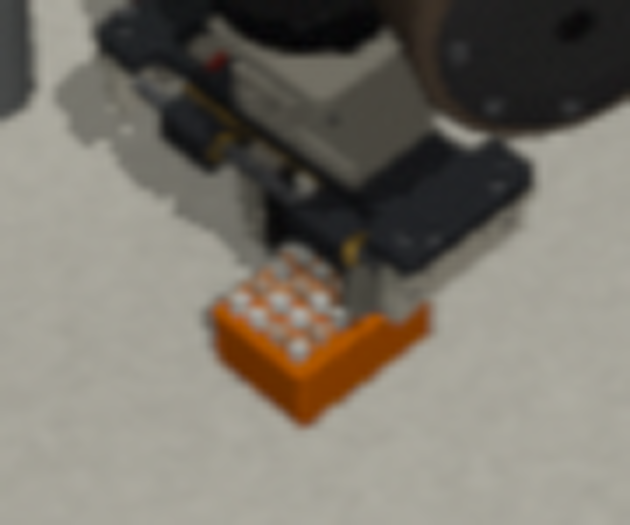

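>>> jog_arm(
  deltas=[
    [[1, 0, 0, 0.5, 0], [1, 0, 0, 0, 0], [1, 0, 0, 0, 0], [1, 0, 0, 0, 0], [1, 0, 0, 0, 0], [1, 0.1, 0, -2, 0], [1, 0, 0, -1.5, 0], [1, 0, 0, 0, 0]],
  ],
)

```text
time_s: 5.75
tcp_pos: [0.4584, -0.2841, 0.0153]
eef_rot: [-179.9, 0.2, 13.2]
contact_force: [-0.1, -0.6, 0.9]
gripper_width: 0.0872
gripper_force: 0.0
```

Run:
```python
from wr import *
shot("w3",None,1.25); s=r.get_state(); print(s["gripper_width"],s["gripper_force"],s["contact_force"])
```

```text
5.8 [ 0.45901812 -0.28430141  0.01602487] [-1.79964390e+02  9.07063180e-02  1.32520622e+01] [-11.   20.8 -30.2   0.  -39.1 114.2]
0.08768395276369026 0.0 [ 0.80309674 -0.14143442  0.2726353 ]
```

View pics/w3.png

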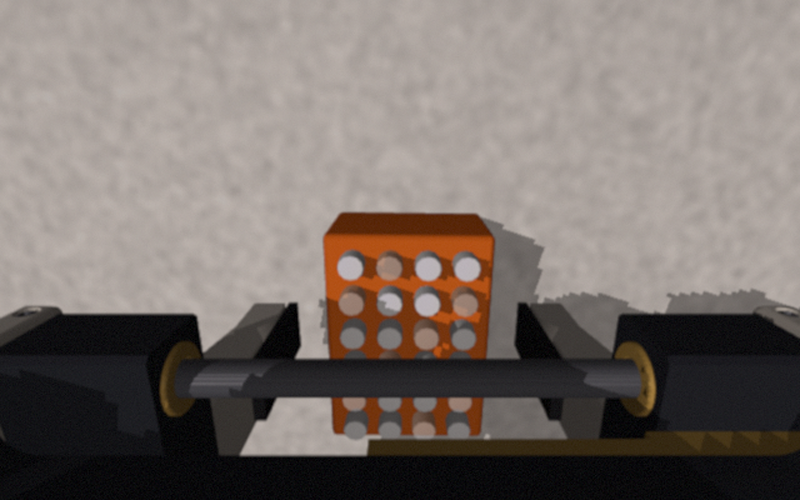

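>>> jog_arm(
  deltas=[
    [[1, 0, 0, -1, 0], [1, 0, 0, -0.5, 0], [1, 0, 0, 0, 0]],
  ],
)

```text
time_s: 6.18
tcp_pos: [0.4592, -0.2843, 0.0012]
eef_rot: [-180.0, 0.0, 13.2]
contact_force: [-0.3, 0.8, 0.1]
gripper_width: 0.0879
gripper_force: 0.0
```

>>> jog_arm(
  deltas=[
    [[1, 0, 0, -0.2, 0], [1, 0, 0, -0.2, 0], [1, 0, 0, -0.2, 0]],
  ],
)

```text
time_s: 6.55
tcp_pos: [0.4596, -0.2844, -0.0044]
eef_rot: [180.0, -0.0, 13.2]
contact_force: [-0.5, 0.6, -0.2]
gripper_width: 0.0873
gripper_force: 0.0
```

>>> jog_arm(
  deltas=[
    [[1, 0, 0, -0.2, 0], [1, 0, 0, -0.1, 0], [1, 0, 0, 0, 0]],
  ],
)

```text
time_s: 6.92
tcp_pos: [0.4595, -0.2844, -0.0067]
eef_rot: [180.0, -0.0, 13.3]
contact_force: [-2.5, 1.9, 9.7]
gripper_width: 0.0875
gripper_force: 4.7
```

>>> jog_arm(
  deltas=[
    [[1, 0, 0, -0.1, 0], [1, 0, 0, -0.1, 0], [1, 0, 0, 0, 0]],
  ],
)

```text
time_s: 7.3
tcp_pos: [0.4596, -0.2844, -0.0069]
eef_rot: [180.0, -0.0, 13.3]
contact_force: [-7.0, 7.8, 31.4]
gripper_width: 0.0876
gripper_force: 15.7
```

>>> jog_arm(
  deltas=[
    [[1, 0, 0, 1.2, 0], [1, 0, 0, 1.1, 0], [1, 0, 0, 0, 0], [0, 0, 0, 0, 0], [0, 0, 0, 0, 0], [0, 0, 0, 0, 0], [0, 0, 0, 0, 0], [0, 0, 0, 0, 0]],
  ],
  force=20,
)

```text
time_s: 8.3
tcp_pos: [0.4592, -0.2843, 0.0132]
eef_rot: [-180.0, 0.0, 13.2]
contact_force: [0.3, -0.4, -2.0]
gripper_width: 0.0599
gripper_force: 20.0
```

>>> jog_arm(
  deltas=[
    [[0, 0, 0, 1, 0], [0, 0, 0, 3, 0], [0, 0, 0, 4, 0], [0, 0, 0, 4, 0], [0, 0, 2, 2, -0.01], [0, -0.2, 3.6, 0, -0.02], [0, -0.3, 4, 0, 0], [0, -0.3, 4, 0, 0]],
  ],
  force=25,
)

```text
time_s: 9.3
tcp_pos: [0.4512, -0.1473, 0.1543]
eef_rot: [180.0, -0.0, 11.5]
contact_force: [1.2, 0.8, -1.9]
gripper_width: 0.0598
gripper_force: 25.0
```

>>> jog_arm(
  deltas=[
    [[0, -0.2, 4, 0, 0], [0, -0.2, 4, 0, 0], [0, -0.2, 4, 0, 0], [0, -0.2, 4, 0, 0], [0, -0.2, 4, 0, 0], [0, -0.2, 3, 0, 0], [0, -0.2, 2, 0, 0], [0, 0, 0, 0, 0]],
  ],
)

```text
time_s: 10.3
tcp_pos: [0.4374, 0.1027, 0.1542]
eef_rot: [-180.0, -0.0, 11.6]
contact_force: [0.1, 0.5, -2.1]
gripper_width: 0.0601
gripper_force: 25.0
```

Run:
```python
from wr import *
shot("w4",(140,20,480,275),2.2); s=r.get_state(); print(s["gripper_width"],s["gripper_force"],s["contact_force"])
i=info("w3"); q=np.radians(13.25); ex=np.array([np.cos(q),np.sin(q),0]); ey=np.array([-np.sin(q),np.cos(q),0]); c=np.array([.459,-.2843,0])
for u,v in((324,237),(494,237),(333,432),(480,432)):print(((at("wrist",u/1.25,v/1.25,.038,i)-c)@np.c_[ex,ey]).round(4))
print(px("wrist",(.4958,.1136,.022)))
```

```text
10.35 [0.43731537 0.10196241 0.15401429] [-1.79987056e+02 -2.06772150e-02  1.16113384e+01] [ 38.4   2.2 -32.1  -0.  -55.7  63.2]
0.05976329069392616 24.969096779823303 [-0.31464874 -0.87410063 -2.02718033]
[0.0402 0.0281]
[ 0.0402 -0.0299]
[-0.0401  0.0291]
[-0.04   -0.0292]
(np.float64(325.468860489388), np.float64(118.68993132967003))
```

View pics/w4.png

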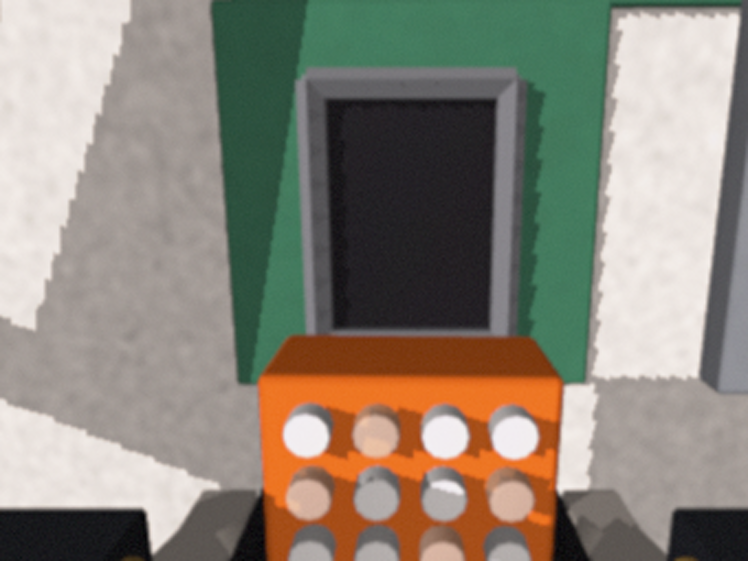

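Run:
```python
from wr import *
i=info("w4"); q=np.radians(11.55); B=np.c_[[np.cos(q),np.sin(q),0],[-np.sin(q),np.cos(q),0]]
g=lambda u,v,z:at("wrist",140+(u+.5)/2.2-.5,20+(v+.5)/2.2-.5,z,i)
for nm,z,L in(("floor",.008,((327,99),(498,99),(492,329),(332,329))),("rimtop",.0225,((297,70),(525,70),(516,335),(306,335))),("plate",.008,((612,5),(586,383),(238,383)))):
    P=np.array([g(*p,z) for p in L]); print(nm,P.mean(0).round(4)); 
    for k in range(len(P)): 
        d=P[k]-P[k-1]; print(np.linalg.norm(d).round(4),np.degrees(np.arctan2(d[1],d[0])).round(2), (P[k]@B).round(4))
print(np.array([.4958,.1136,0])@B)
im=cv2.imread("pics/w4.png"); 
for x in(200,): print(im[x,300:345:3].sum(1),im[x,485:530:3].sum(1))
```

```text
floor [0.4948 0.1127 0.008 ]
0.0896 11.18 [0.5521 0.0441]
0.0654 -78.32 [ 0.5522 -0.0213]
0.0896 -167.95 [ 0.4626 -0.0221]
0.0668 101.68 [0.4625 0.0447]
rimtop [0.4993 0.1142 0.0225]
0.0977 11.28 [0.5608 0.0532]
0.0823 -78.32 [ 0.5609 -0.0291]
0.0977 -167.85 [ 0.4633 -0.0301]
0.0838 101.68 [0.4631 0.0537]
plate [0.4804 0.0846 0.008 ]
0.2076 -33.81 [ 0.5848 -0.0623]
0.1456 -168.17 [ 0.4392 -0.063 ]
0.1485 101.68 [0.4389 0.0855]
[0.50850556 0.01202907]
[347 400 407 364 275 256 258 260 255 206 114  62  66  71  67] [101  92 137 302 397 411 405 407 405 335 249 234 220 193 182]
```

>>> jog_arm(
  deltas=[
    [[0, 2, 0.4, 0, 0], [0, 2.5, 0.4, 0, 0], [0, 1.3, 0.3, 0, 0], [0, 0, 0, -3, 0], [0, 0, 0, -4, 0], [0, 0, 0, -3, 0], [0, 0, 0, -1, 0], [0, 0, 0, 0, 0]],
  ],
)

```text
time_s: 11.35
tcp_pos: [0.4955, 0.1123, 0.0436]
eef_rot: [180.0, 0.0, 11.5]
contact_force: [-0.7, -0.1, -1.7]
gripper_width: 0.0597
gripper_force: 25.0
```

>>> jog_arm(
  deltas=[
    [[0, 0, 0.05, -0.5, 0], [0, 0, 0, -0.5, 0], [0, 0, 0, -0.3, 0], [0, 0, 0, -0.3, 0], [0, 0, 0, 0, 0]],
  ],
)

```text
time_s: 11.98
tcp_pos: [0.4954, 0.1131, 0.0274]
eef_rot: [180.0, 0.0, 11.5]
contact_force: [0.0, 0.8, -2.2]
gripper_width: 0.0595
gripper_force: 25.0
```

>>> jog_arm(
  deltas=[
    [[0, 0, 0, -0.2, 0], [0, 0, 0, -0.2, 0], [0, 0, 0, -0.1, 0], [0, 0, 0, 0, 0]],
  ],
)

```text
time_s: 12.48
tcp_pos: [0.4955, 0.1131, 0.0225]
eef_rot: [180.0, 0.0, 11.5]
contact_force: [-0.8, -0.6, -2.1]
gripper_width: 0.0598
gripper_force: 25.0
```

>>> jog_arm(
  deltas=[
    [[0, 0, 0, -0.1, 0], [0, 0, 0, 0, 0]],
  ],
)

```text
time_s: 12.72
tcp_pos: [0.4955, 0.1131, 0.0215]
eef_rot: [180.0, 0.0, 11.5]
contact_force: [-0.8, -0.2, -2.8]
gripper_width: 0.0601
gripper_force: 25.0
```

>>> jog_arm(
  deltas=[
    [[0, 0, 0, -0.1, 0], [0, 0, 0, 0, 0]],
  ],
)

```text
time_s: 12.98
tcp_pos: [0.4956, 0.1132, 0.0212]
eef_rot: [-180.0, -0.0, 11.5]
contact_force: [-3.0, -1.1, 4.4]
gripper_width: 0.0598
gripper_force: 25.0
```

>>> jog_arm(
  deltas=[
    [[0.7, 0, 0, 0, 0], [0.7, 0, 0, 0, 0], [0.7, 0, 0, 0, 0], [0.7, 0, 0, 0.5, 0], [0.7, 0, 0, 1.5, 0], [0.7, 0, 0, 4, 0], [0.7, 0, 0, 5, 0], [-1, 0, 0, 4, 0]],
  ],
)

```text
time_s: 13.98
tcp_pos: [0.4958, 0.1132, 0.1739]
eef_rot: [-180.0, -0.1, 11.5]
contact_force: [0.1, 0.7, 0.2]
gripper_width: 0.069
gripper_force: 0.0
```

Run:
```python
from fit import *
s=r.get_state(); print(s["tcp_pos"])
im=r.capture("wrist"); h=cv2.cvtColor(im,cv2.COLOR_BGR2HSV); m=cv2.inRange(h,(5,150,80),(18,255,255))
n,l,st,c=cv2.connectedComponentsWithStats(m); k=1+st[1:,4].argmax(); print(st[k],c[k]); cv2.imwrite("pics/w5.png",im)
p=(.54405,.1228,.2016)
for nm,q in(("pocket",(-.05,0,.0)),("btn",(.06,-.175,.107)),("knob",(.06,-.11,.112))): print(nm,W(p,q))
cs=cv2.findContours(cv2.morphologyEx(m,cv2.MORPH_CLOSE,np.ones((9,9))),0,2)[0]; b=max(cs,key=cv2.contourArea); a=cv2.approxPolyDP(b,4,True)[:,0]; print(a.tolist())
print(np.round([px("wrist",W(p,(-.05+x*.042,y*.03,.046))) for x,y in((1,1),(1,-1),(-1,-1),(-1,1))]))
```

```text
[0.49581042 0.11319018 0.17386795]
[ 291  138   71   96 3802] [325.40478695 180.53235139]
pocket [0.49506263 0.11278814 0.        ]
btn [ 0.63787635 -0.03664157  0.107     ]
knob [0.62486094 0.02704201 0.112     ]
[[295, 138], [294, 232], [356, 233], [360, 143], [356, 138]]
[[291. 145.]
 [361. 145.]
 [358. 236.]
 [294. 236.]]
```

>>> jog_arm(
  deltas=[
    [[-1, 2, -2.2, 0, 0], [-1, 3.2, -3.4, 0, 0], [-1, 3.2, -3.4, 0, 0], [-1, 3.2, -3.4, 0, 0], [-1, 2.6, -2.6, 0, 0], [-1, 0, 0, -3, 0], [-1, 0, 0, -2.5, 0], [-1, 0, 0, 0, 0]],
  ],
)

```text
time_s: 15.02
tcp_pos: [0.6362, -0.0373, 0.1143]
eef_rot: [-180.0, 0.2, 11.5]
contact_force: [-0.0, -0.4, 0.6]
gripper_width: 0.0002
gripper_force: 0.0
```

>>> jog_arm(
  deltas=[
    [[-1, 0.1, 0, -0.8, 0], [-1, 0, 0, 0, 0], [-1, 0, 0, 0, 0]],
  ],
)

```text
time_s: 15.4
tcp_pos: [0.6389, -0.0367, 0.1084]
eef_rot: [180.0, -0.1, 11.5]
contact_force: [-0.7, 0.8, -0.2]
gripper_width: 0.0006
gripper_force: 0.0
```

>>> jog_arm(
  deltas=[
    [[-1, 0, 0, -0.5, 0], [-1, 0, 0, -0.4, 0], [-1, 0, 0, -0.2, 0], [-1, 0, 0, 0, 0]],
  ],
)

```text
time_s: 15.9
tcp_pos: [0.6384, -0.0369, 0.0963]
eef_rot: [180.0, 0.0, 11.5]
contact_force: [-0.2, 0.7, 0.9]
gripper_width: 0.0004
gripper_force: 0.1
```

>>> jog_arm(
  deltas=[
    [[-1, 0, 0, -0.2, 0], [-1, 0, 0, -0.1, 0], [-1, 0, 0, 0, 0]],
  ],
)

```text
time_s: 16.27
tcp_pos: [0.6385, -0.0369, 0.0935]
eef_rot: [-180.0, 0.0, 11.5]
contact_force: [-0.6, 0.2, 1.7]
gripper_width: 0.0006
gripper_force: 0.7
```

>>> jog_arm(
  deltas=[
    [[-1, 0, 0, -0.1, 0], [-1, 0, 0, -0.1, 0], [-1, 0, 0, 0, 0]],
  ],
)

```text
time_s: 16.65
tcp_pos: [0.6385, -0.0369, 0.0923]
eef_rot: [180.0, -0.0, 11.5]
contact_force: [-4.2, 1.0, 7.6]
gripper_width: 0.0001
gripper_force: 3.8
```

>>> jog_arm(
  deltas=[
    [[-1, 0, 0, -0.1, 0], [-1, 0, 0, 0, 0]],
  ],
)

```text
time_s: 16.9
tcp_pos: [0.6385, -0.0369, 0.0922]
eef_rot: [180.0, -0.0, 11.6]
contact_force: [-6.2, 0.7, 13.4]
gripper_width: 0.0004
gripper_force: 6.9
```

>>> jog_arm(
  deltas=[
    [[-1, 0, 0, 1.5, 0], [-1, 0, 0, 4, 0], [-0.1, -0.4, 2.2, 0.5, 0], [-0.1, -0.5, 2.2, 0, 0], [-0.1, -0.45, 2, 0, 0], [-0.1, 0, 0, 0, 0], [-0.1, 0, 0, 0, 0], [-0.1, 0, 0, 0, 0]],
  ],
)

```text
time_s: 17.9
tcp_pos: [0.6249, 0.0268, 0.1502]
eef_rot: [180.0, 0.0, 11.5]
contact_force: [0.5, -0.2, -1.3]
gripper_width: 0.0394
gripper_force: 0.0
```

Run:
```python
from fit import *
s=r.get_state(); print(s["tcp_pos"],s["gripper_width"])
im=r.capture("wrist"); cv2.imwrite("pics/w6.png",im); h=cv2.cvtColor(im,cv2.COLOR_BGR2HSV)
p=(.54405,.1228,.2016)
for nm,lo,hi in(("blue",(105,120,40),(130,255,255)),("yellow",(22,150,80),(35,255,255)),("red",(0,150,80),(4,255,255))):
    m=cv2.inRange(h,lo,hi); n,l,st,c=cv2.connectedComponentsWithStats(m)
    for k in range(1,n):
        if st[k,4]>15: print(nm,st[k],c[k].round(1))
print("knobtop",np.round([px("wrist",W(p,(.06+x*.012,-.11+y*.012,.131))) for x,y in((1,1),(1,-1),(-1,-1),(-1,1))]))
print("tip",px("wrist",W(p,(.106,-.11,.081))),"clip",px("wrist",W(p,(.104,-.016,.072))))
```

```text
[0.62491205 0.02684052 0.15019165] 0.0393588646508099
blue [ 303  195   41   59 2194] [323.2 224.5]
yellow [180 128  24  25 394] [190.1 138.6]
red [321 144   6  50 206] [323.3 170.8]
red [402 199  37  35 962] [419.7 216.2]
knobtop [[303. 219.]
 [345. 219.]
 [345. 257.]
 [304. 257.]]
tip (np.float64(324.3236017305766), np.float64(145.78617673579174)) clip (np.float64(190.78770366470113), np.float64(146.827581189595))
```

>>> jog_arm(
  deltas=[
    [[-0.1, 0, 0, -2.5, 0], [-0.1, 0, 0, -2.5, 0], [-0.1, 0, 0, -1.3, 0], [-0.1, 0, 0, 0, 0], [-1, 0, 0, 0, 0], [-1, 0, 0, 0, 0], [-1, 0, 0, 0, 0], [-1, 0, 0, 0, 0]],
  ],
  force=30,
)

```text
time_s: 18.95
tcp_pos: [0.6254, 0.0285, 0.0886]
eef_rot: [-179.9, -0.1, 11.6]
contact_force: [-2.9, 6.4, 1.6]
gripper_width: 0.0239
gripper_force: 30.0
```

>>> jog_arm(
  deltas=[
    [[-1, -0.1, 0.5, 0, 0], [-1, -0.2, 1, 0, 0], [-1, -0.25, 1.2, 0, 0], [-1, -0.25, 1.2, 0, 0], [-1, -0.25, 1.2, 0, 0], [-1, -0.25, 1.2, 0, 0], [-1, -0.2, 1, 0, 0], [-1, 0, 0, 0, 0]],
  ],
)

```text
time_s: 19.95
tcp_pos: [0.6104, 0.1011, 0.0885]
eef_rot: [180.0, -0.1, 11.6]
contact_force: [0.9, -4.3, 6.1]
gripper_width: 0.0238
gripper_force: 30.0
```

Run:
```python
from fit import *
s=r.get_state(); print(s["tcp_pos"],s["gripper_width"],s["contact_force"])
im=r.capture("wrist"); cv2.imwrite("pics/w7.png",im); h=cv2.cvtColor(im,cv2.COLOR_BGR2HSV)
for nm,lo,hi in(("yellow",(22,150,80),(35,255,255)),("red",(0,150,80),(4,255,255))):
    m=cv2.inRange(h,lo,hi); n,l,st,c=cv2.connectedComponentsWithStats(m)
    for k in range(1,n):
        if st[k,4]>15: print(nm,st[k],c[k].round(1))
cv2.imwrite("pics/w7c.png",cv2.resize(im[60:210,190:390],None,fx=4,fy=4,interpolation=cv2.INTER_CUBIC))
```

```text
[0.61036205 0.10109331 0.08854957] 0.02375616675738648 [ 0.93787861 -4.28170721  6.13121426]
yellow [277 138  22  34 640] [287.4 154.4]
red [322 163   8  64 371] [325.5 197.7]
red [577 238  44  43 761] [592.1 256.4]
```

>>> jog_arm(
  deltas=[
    [[-1, -0.15, 0.75, 0.1, 0], [-1, -0.15, 0.7, 0, 0], [-1, 0, 0, 0, 0], [-1, 0, 0, 0, 0]],
  ],
)

```text
time_s: 20.5
tcp_pos: [0.6074, 0.1149, 0.0886]
eef_rot: [180.0, -0.1, 11.5]
contact_force: [3.8, -2.7, -1.3]
gripper_width: 0.024
gripper_force: 30.0
```

Run:
```python
from wr import *
shot("w8",(260,100,380,190),6)
s=r.get_state(); print(s["tcp_pos"],s["gripper_width"],s["contact_force"])
```

```text
20.55 [0.60748221 0.11484712 0.08861338] [-1.79998937e+02 -5.51897170e-02  1.15440063e+01] [ 28.8  21.6 -16.3   0.  -52.1  72.7]
[0.60748221 0.11484712 0.08861338] 0.023866288034427478 [ 4.15535598 -3.58408746 -1.2556796 ]
```

View pics/w8.png

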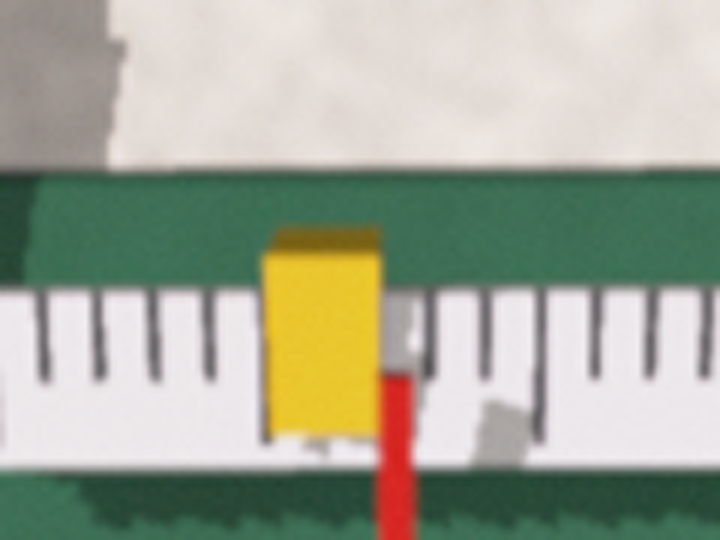

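>>> jog_arm(
  deltas=[
    [[-1, -0.06, 0.3, 0, 0], [-1, -0.07, 0.32, 0, 0], [-1, 0, 0, 0, 0], [-1, 0, 0, 0, 0], [-1, 0, 0, 0, 0]],
  ],
)

```text
time_s: 21.18
tcp_pos: [0.6062, 0.1209, 0.0886]
eef_rot: [-180.0, -0.1, 11.5]
contact_force: [4.3, -3.2, -2.0]
gripper_width: 0.0239
gripper_force: 30.0
```

```bash
cat > chk.py <<'E'
from wr import *
s=r.get_state(); i=r.camera_info("wrist"); im=r.capture("wrist"); print(s["time_s"],s["tcp_pos"],s["gripper_width"],s["contact_force"])
h=cv2.cvtColor(im,cv2.COLOR_BGR2HSV); y=cv2.inRange(h,(22,150,120),(35,255,255)); R=cv2.inRange(h,(0,150,80),(4,255,255)); R[:,400:]=0;R[:,:250]=0
rows=np.where(R.any(1))[0]; v=rows[0]+2
for k in range(rows[0]-6,rows[0]+6,2): print(k,np.where(y[k])[0][[0,-1]] if y[k].any() else '', np.where(R[k])[0][[0,-1]] if R[k].any() else '')
q=np.radians(11.55); ey=np.array([-np.sin(q),np.cos(q),0])
# sub-pixel: intensity-weighted edges
ys=[np.where(y[k])[0][[0,-1]].mean() for k in range(rows[0]-8,rows[0]-2) if y[k].any()]; rs=[np.where(R[k])[0].mean() for k in range(rows[0]+2,rows[0]+8)]
u1,u2=np.mean(ys),np.mean(rs); print(u1,u2,"ext needed mm",1000*(at("wrist",u1,rows[0]-5,.079,i)-at("wrist",u2,rows[0]+5,.081,i))@ey)
E
python3 chk.py
```

```text
21.175 [0.60618923 0.12091401 0.08858902] 0.023867754707103672 [ 4.29177957 -3.24052165 -1.95297923]
157 [316 333] 
159 [316 333] 
161 [316 333] 
163 [316 333] [325 327]
165 [316 333] [324 327]
167 [316 333] [324 327]
324.5 325.5 ext needed mm 0.5106958401475166
```

>>> jog_arm(
  deltas=[
    [[-1, -0.01, 0.04, 0, 0], [-1, 0, 0, 0, 0], [-1, 0, 0, 0, 0]],
  ],
)

```text
time_s: 21.6
tcp_pos: [0.6061, 0.1212, 0.0886]
eef_rot: [180.0, -0.1, 11.5]
contact_force: [4.8, -4.4, -1.1]
gripper_width: 0.0238
gripper_force: 30.0
```

```bash
cat >> chk.py <<'E'
f=im.astype(float); x=np.arange(640)
print("G-B row clip",(f[158,312:338,1]-f[158,312:338,0]).astype(int)); 
for k in(167,170,176): print(k,(f[k,318:334,2]-f[k,318:334,1]).astype(int))
E
python3 chk.py
```

```text
21.6 [0.60612388 0.12118344 0.08858675] 0.023783883401425742 [ 4.76705854 -4.44548431 -1.11047723]
157 [316 334] 
159 [316 334] 
161 [316 334] 
163 [316 334] [325 327]
165 [316 334] [324 327]
167 [316 333] [324 327]
325.0 325.5 ext needed mm 0.25551686081592523
G-B row clip [ -4  -4  -6   5  83 143 153 152 154 154 153 153 151 154 152 152 154 152
 153 151 153 154 115  37   5   0]
167 [ 36  35  33  38  62 114 160 172 175 167 116  60  42  39  35  33]
170 [ 35  34  33  38  61 114 161 174 175 165 116  57  37  35  34  36]
176 [  5   4   4   6  35  99 156 174 177 164 100  28   3   4   5   5]
```

```bash
python3 -c "
from plant import r
print(r.close_job())"
```

```text
the job is handed in; nothing more can be done
None
```

The job is handed in at about 21.6 s of the 64 s allowed: the block is seated flat in the pocket and released, the lock button is fully down, and the boom is still held with its pointer about 0.2 mm from the clip's centre; the first grasp closed on top of the block because the reported tool height was about 26 mm off, which I corrected by touching the bench.

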